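# Seat a drive module with the recessed jack knob

### The job

Set the blue module with the yellow grip fin down into the open bay of the beige drive chassis and let go of it. Then reach into the guarded pocket and turn the black jack knob clockwise, so that its spring-loaded pusher drives the module under the hood until it comes up against the stop hidden there and is held snug with about 12 N (never more than 20 N). Do not lean on the pocket walls, leave the other things on the bench where they are, and finish with the robot clear of everything.

Things in the scene. Friction and masses are not known exactly. Their poses are not given: they have to be found in the camera images.
- chassis: Open beige drive chassis, 190 x 285 mm, fixed to the bench. Origin at bench level on the centre line of its bay; y axis runs along the bay from pocket to hood, z up. Beside the bay (+x) lies a green circuit board, blue connectors up to 44 mm above the bench, and an outer flange 62 mm high at x = 130 mm.
- bay (a point): Centre of the bay's floor, 12 mm above the bench, at chassis (0, +8 mm); axes as the chassis. The bay is an open-topped channel along y, 50 mm wide between 4 mm walls whose tops are 40 mm above the bench. Its open part runs from the pusher's face (43 mm to -y of here when the knob is at 0; the pusher advances as the knob turns) to the hood's edge (43 mm to +y).
- hood_edge (a point): Middle of the hood's edge, on its underside, 56 mm above the bench, at chassis (0, +51 mm). The hood roofs the bay from here 84 mm on to +y; its top is at 60 mm. Under it a fixed stop meets the module's front end: its face lies 2 to 14 mm beyond this edge, different in every unit and listed nowhere, so it has to be felt.
- guard: Square beige pocket round the knob, part of the chassis, with the same origin and axes. Its centre is at chassis (0, -95 mm), 92 x 92 mm inside, 4 mm walls, rim 95 mm and floor 49 mm above the bench. Wide-open fingers may not fit: enter with them 30 to 40 mm apart. The walls must not be pressed with more than 20 N.
- knob (a joint): Angle of the black jack knob (rad, 0 to 3.2; starts at 0 to 0.2), growing clockwise seen from above. Turns freely at 0.20 N m of friction and stays where left. Moves the pusher to the hood, 10 mm per rad. With the module on the stop the pusher's spring yields: each newton of hold adds 0.010 N m (12 N: 0.32 N m at the knob); hold grows about 35 N per rad. Felt truly only while turning slowly.
- knob_grip (a point): Point on the knob's axis, 77 mm above the bench, 12 mm below the knob's top, which is 6 mm under the pocket's rim. The grip is a bar 46 mm long along this point's x axis, 14 mm thick (y), from 55 to 89 mm above the bench, white mark on its -x half. The axes turn with the knob.
- rack: Steel rack carrying a brass pusher plate (40 mm wide, 26 mm high) on a spring. Origin: centre of the plate's face with the spring relaxed, 30 mm above the bench. It moves along the chassis y axis with the knob; the plate can be pushed back up to 8 mm against its spring (4 N/mm).
- module: Blue plug-in module with a white band, loose, 0.2 to 0.3 kg. Body 44 (x) x 80 (y) x 40 mm (z), origin at the centre of its underside. On top a yellow grip fin 16 mm thick (x), 44 mm long (y), 40 to 70 mm above the underside. It goes in with its y axis along the bay, either way round.
- relay: orange relay block, 50 x 70 x 45 mm, loose bystander, origin at the centre of its underside; leave alone.
- capacitor: dark blue capacitor can, 44 mm in diameter, 75 mm tall, loose bystander, origin at the centre of its underside; leave alone.
- meter: yellow hand meter lying flat, 130 x 80 x 32 mm, loose bystander, origin at the centre of its underside; leave alone.
- fuseblock: white ceramic fuse block, 22 x 22 x 24 mm, lying loose on the green board of the chassis, origin at the centre of its underside; leave alone.
Mind the look-alikes: they are no part of the job. There is more than one size of the module; the one meant has the size given above.

How it is judged:
On the way, in this order (a step that is already met when the one before it is completed fails the run):
1. the module stands in the open bay, let go (z of module in the frame of chassis below 0.016 m and x of module in the frame of chassis between -0.006 and 0.006 m and y of module in the frame of chassis between -0.006 and 0.03 m and contact force between the fingers and module below 0.1 N), for 0.2 s.
2. the pusher holds the module against the stop with more than 6 N (contact force between rack and module above 6 N and contact force between the fingers and module below 0.1 N), for 0.2 s.
At the end, for the whole second after the job is handed in: The module stands upright on the bay floor (within 4 mm and 0.08 rad), pushed 11 to 29 mm along the bay from the chassis origin so that its front is under the hood, at rest, and the pusher keeps holding it with 6 to 20 N (contact force between rack and module between 6 and 20 N and y of module in the frame of chassis between 0.011 and 0.029 m and x of module in the frame of chassis between -0.006 and 0.006 m and z of module in the frame of chassis below 0.016 m and angle between module's own z axis and vertical below 0.08 rad and linear speed of module below 0.01 m/s); the robot touches nothing.
It fails at once if the pusher presses the module with more than 22 N (contact force between rack and module above 22 N).
It fails at once if the robot presses the pocket walls with more than 20 N (contact force between any of the fingers, the arm and guard above 20 N).
It fails at once if a bystander is moved by more than 25 mm (distance of any of relay, capacitor, meter, fuseblock from where it was at the start of the episode above 0.025 m).
It also fails if it takes over 72 s, if anything falls off the work surface, if the arm or the gripper's body presses on something with over 40 N, if the wrist force passes 120 N, or if a joint passes its speed limit or range.

### The arm

A 7-joint arm with a two-finger parallel gripper is mounted at the origin on the work surface. World frame = base frame: x ahead of the robot, y to its left, z up, the work surface at z = 0. Lengths are in m, angles in rad, forces in N, time in s.
With the tool pointing down it reaches from about 0.4 to 0.85 m from the base axis. Payload 10.4 kg.
Tool frame: the origin (TCP) lies on the centre line of the jaws, within the pads' length; the fingertips stand 8 mm ahead of it and the grasp point (between the pads) lies 11 mm behind it; z points along the fingers, y is the direction in which the jaws open and shut (so a half turn about z gives the same grasp; the last joint's range is limited). The gripper opens to 85 mm and grips with 20 to 120 N. Pads are 22 mm wide; open, the fingers measure 114 mm over their backs; the gripper's body (76 mm by 85 mm) begins 54 mm behind the grasp point. The pads swing forward as they close: fully open they stand 13 mm farther back than shut.
Start: joints at [-1.213, 0.332, -0.065, 1.46, 0.022, 1.35, -0.088], TCP at [0.232, 0.58, 0.239] pointing down, gripper open.
Joint ranges: [-2.6, 2.6], [-0.5, 2.12], [-1.47, 1.34], [0.16, 2.42], [-1.27, 4.41], [0.06, 2.06], [-2.6, 2.6]. Speed limits (rad/s): [2.22, 2.22, 2.79, 2.79, 3.14, 3.14, 3.14].

### API

Orientations are given as a unit quaternion [x, y, z, w].
In Python, from workcell import manip gives the robot as it stands.
- The arm moves only by the tool arm_command, never from a script. Its argument "targets" is text: rows parted by semicolons, each of 6 numbers parted by spaces: the shift along the tool's x, y, z in mm, then the turn, a rotation vector about the tool's x, y, z in rad. A call has 1 to 5 rows; each row shifts and turns the commanded pose from where the row before left it, along the tool's axes as they then stand; what a row does not reach is not made up. A row lasts 1/8 s, in which the tool goes at most 62.5 mm and 10.7 degrees, less where a joint would pass 70% of its speed; a pose out of reach is approached as far as the arm can. A call is refused whole if a number of a shift passes 62.5 or a number of a turn 0.188, either way. A call with a gripper value outside its range is refused whole. "grip" is the finger opening in mm, from 0 to 85.4, set as the call begins (left out, the last holds). The fingers move at their own pace and stop on an object; "squeeze" is the grip in N (left out, the last holds). Time passes only in rows, so rows that do not move let the fingers close. It gives the time, the measured TCP pose, the force and the opening at its end, in the units of the state.
- manip.get_obs(): the state, without advancing time (a new reading comes with each control period).
- manip.camera(name): name is "side" or "top" or "wrist"; returns a dict with "frame" (420x560x3 uint8, red, green, blue), "vertical_fov" (degrees; the focal length in pixels is half the picture's height over the tangent of half this angle, whatever the lens; pixels are square), "cx", "cy" (the principal point, pixels), "rvec" (rotation vector, rad) and "tvec" (3), from world to camera coordinates, as OpenCV has them. Camera axes: x right, y down, z forward; pixel columns grow to the right and rows downward; lengths in m; the calibration is good to about 2 mm. A picture is of the moment at which its call begins. There is no depth.
- manip.hand_in(): hands the job in, once; it reports no verdict.
Trained networks look in a picture, given as the dict that the camera call returned (one of the last four; its "shot" number tells which), for a name from the list of things; names that differ only in an ending like _2 or _b are one class to them, and where a whole thing is asked for, a point or a joint stands for the part that bears it (a point fixed in the world has none). Each returns a list of dicts, best first, with "p" (0 to 1); they miss things now and then, are a little off and sometimes report something else, mostly with a low value. They report only what shows in the picture. A call takes as long as a camera call. They do not tell look-alikes from the thing itself.
- manip.search_frame(picture, name): "xyz" ([x, y, z] in m, in the coordinates of the camera as it stood for that picture, good to about 4 mm: the middle of the surface that is visible of it).
The state is a dict: "clock": time; "joint_pos": joint angles; "joint_velocities": joint speeds; "tau": joint torques, N m; "position": TCP position; "ee_rot": TCP orientation; "ft_force": force on the tool from outside, world axes, zero at the start; "torque": the same for the moment, N m; "grip_width": opening from 0.0 (shut) to 1.0 (fully open).
Only numpy, scipy, OpenCV 4.12 (cv2) and the standard library are available. Lean on these libraries where they do the work, as an engineer would, in place of code of your own. Each camera call takes 0.05 s, during which the arm holds its last target.

## Working session

There is one attempt and no reset: what is moved stays moved. The work goes in short steps, Python scripts to look and compute and a tool call to move; the robot and the scene stay as the last step left them, time stands still between calls to the robot, and variables do not carry over. Pictures are saved under pics/ and viewed, and the job is handed in when it is done.

Besides the shell and the picture viewer there is one more tool, called after ">>>" as a command line: name --argument value ..., lists and objects as JSON in quotes. arm_command: Moves the arm, as the interface text tells. Its arguments: {"type":"object","properties":{"targets":{"type":"string"},"grip":{"type":"number"},"squeeze":{"type":"number"}},"required":["targets"]}

```bash
mkdir -p pics; ls; cat > h.py <<'E'
import numpy as np, cv2
from scipy.spatial.transform import Rotation as R
from workcell import manip
def cam(n,save=None):
    p=manip.camera(n)
    if save: cv2.imwrite('pics/'+save+'.png',cv2.cvtColor(p['frame'],cv2.COLOR_RGB2BGR))
    return p
def KRt(p):
    h,w=p['frame'].shape[:2]; f=h/2/np.tan(np.radians(p['vertical_fov'])/2)
    K=np.array([[f,0,p['cx']],[0,f,p['cy']],[0,0,1.]])
    return K,cv2.Rodrigues(np.array(p['rvec'],float))[0],np.array(p['tvec'],float)
def c2w(p,x): K,r,t=KRt(p); return r.T@(np.array(x)-t)
def pix(p,X): K,r,t=KRt(p); q=K@(r@np.array(X)+t); return q[:2]/q[2]
def ray(p,uv,z):
    K,r,t=KRt(p); d=r.T@np.linalg.inv(K)@np.array([uv[0],uv[1],1.]); c=-r.T@t
    return c+d*(z-c[2])/d[2]
def obs():
    o=manip.get_obs(); return o
E
python3 - <<'E'
from h import *
np.set_printoptions(precision=4,suppress=True)
o=obs(); print({k:np.round(v,3) for k,v in o.items()})
for n in ['top','side','wrist']:
    p=cam(n,n+'0'); print(n,p['vertical_fov'],p['cx'],p['cy'],c2w(p,[0,0,0]),p.get('shot'))
    for t in ['module','chassis','knob','guard','rack','hood_edge','bay','relay','capacitor','meter','fuseblock','knob_grip']:
        try:
            for d in manip.search_frame(p,t)[:3]:
                w=c2w(p,d['xyz']); print(t,round(d['p'],2),w,pix(p,w))
        except Exception as e: print(t,e)
E
```

```text
pics
{'clock': np.float64(0.0), 'joint_pos': array([-1.213,  0.333, -0.065,  1.461,  0.022,  1.35 , -0.088]), 'joint_velocities': array([ 0.002,  0.001, -0.   , -0.002, -0.002,  0.002,  0.001]), 'tau': array([ -0.001, -62.543,   0.049, -39.161,   0.016,   0.01 ,  -0.   ]), 'position': array([0.232, 0.58 , 0.239]), 'ee_rot': array([ 0.189,  0.982, -0.001, -0.   ]), 'ft_force': array([-0.134, -0.078, -0.261]), 'torque': array([-0.025, -0.003, -0.034]), 'grip_width': np.float64(1.001)}
top 55.4152354543169 278.76297936602646 208.40656288018312 [ 0.4431 -0.031   1.1467] 1
module 0.77 [0.4733 0.1871 0.0323] [203.472  243.7509]
module 0.52 [0.5669 0.2759 0.0311] [173.2799 209.9348]
chassis 0.58 [ 0.5391 -0.0651  0.0336] [294.4164 221.4451]
knob 0.78 [ 0.4967 -0.1414  0.0595] [322.6966 236.639 ]
guard 0.95 [ 0.4946 -0.1483  0.0506] [324.8784 237.5898]
hood_edge 0.73 [ 0.538  -0.0637  0.0333] [293.9122 221.8368]
bay 0.64 [ 0.5378 -0.0628  0.0388] [293.6633 221.7593]
relay 0.58 [ 0.4245 -0.3256  0.0436] [389.6463 264.3982]
relay 0.2 [0.4662 0.2966 0.0361] [163.6922 245.7054]
capacitor 0.52 [ 
[... 553 characters left out ...]
 -0.1004  0.035 ] [302.1362 260.7944]
knob 0.86 [ 0.487  -0.149   0.0658] [307.7451 276.4074]
guard 0.88 [ 0.4843 -0.1531  0.0647] [308.3612 278.757 ]
hood_edge 0.87 [ 0.5243 -0.1082  0.0406] [304.0954 262.0458]
bay 0.82 [ 0.5204 -0.1026  0.0427] [300.8479 260.9196]
relay 0.81 [ 0.42   -0.3393  0.0426] [366.04   373.8143]
capacitor 0.59 [ 0.6342 -0.3851  0.0624] [457.4293 305.4277]
meter 0.82 [0.6865 0.3701 0.0304] [215.5636 137.5634]
meter 0.44 [ 0.5268 -0.1052  0.0438] [303.9347 259.5802]
knob_grip 0.67 [ 0.4894 -0.1545  0.0653] [310.7057 277.4781]
wrist 62.960094985141986 276.8358846208978 210.4497093092741 [0.1583 0.6092 0.3732] 3
module 0.44 [ 0.4644  0.341  -0.0016] [179.0235 390.2657]
```

View pics/top0.png

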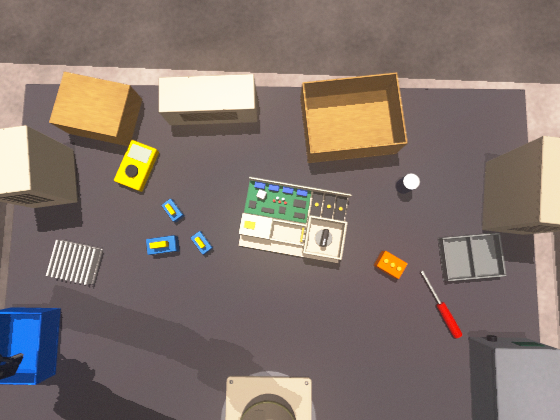

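View pics/side0.png

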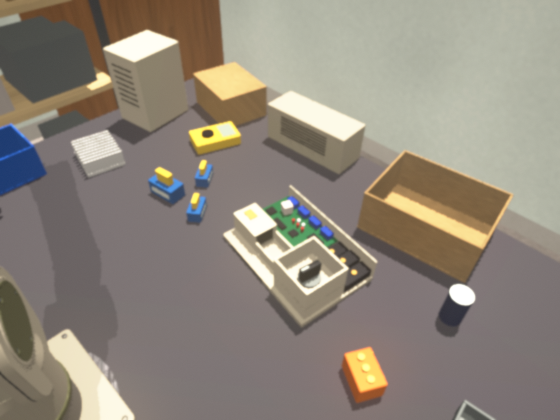

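View pics/wrist0.png

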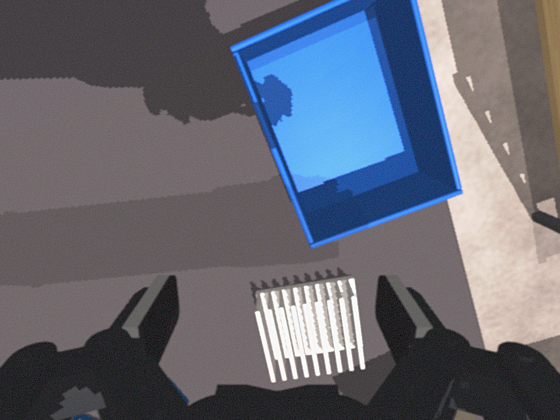

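```bash
python3 - <<'E'
import cv2
im=cv2.imread('pics/top0.png')
a=cv2.resize(im[190:270,130:230],None,fx=7,fy=7,interpolation=cv2.INTER_CUBIC);cv2.imwrite('pics/z1.png',a)
a=cv2.resize(im[170:270,230:360],None,fx=6,fy=6,interpolation=cv2.INTER_CUBIC);cv2.imwrite('pics/z2.png',a)
E
```

```text
(no output)
```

View pics/z1.png

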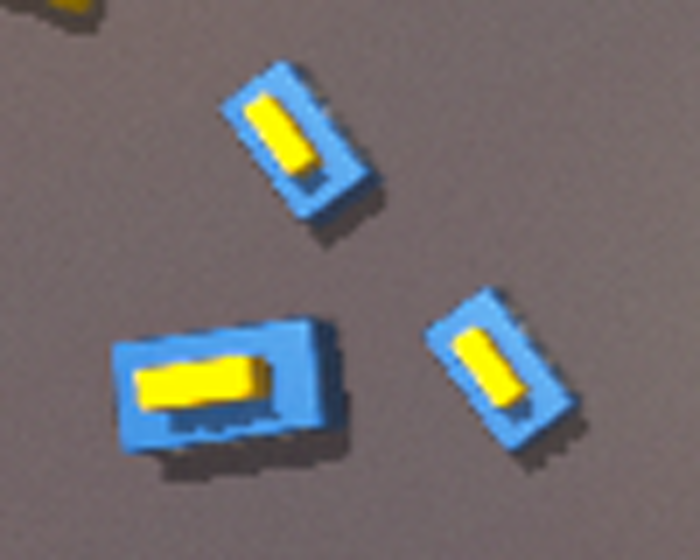

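View pics/z2.png

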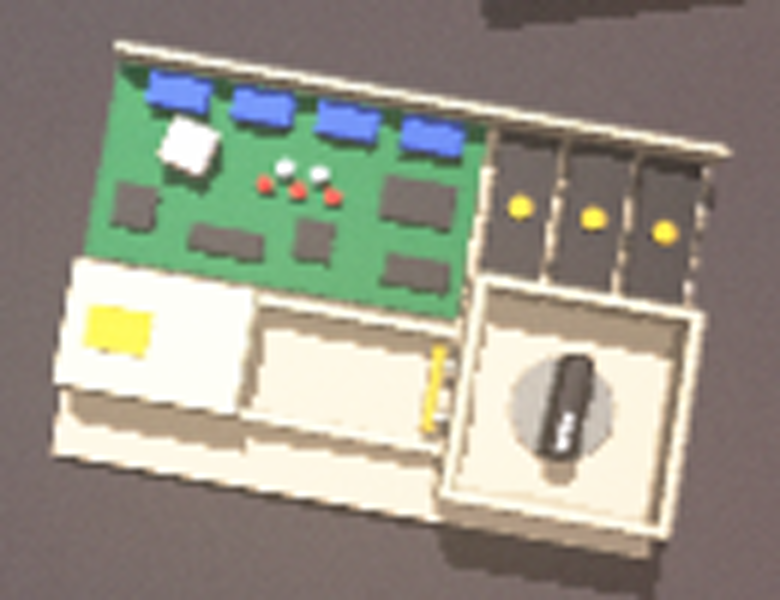

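```bash
python3 - <<'E'
from h import *
np.set_printoptions(precision=4,suppress=True)
p=cam('top')
def pts(l,s,o,z): return np.array([ray(p,(a/s+o[0],b/s+o[1]),z) for a,b in l])
m=pts([(112,343),(310,317),(325,425),(123,453)],7,(130,190),.04)
print(m,m.mean(0),[np.linalg.norm(m[i]-m[i-1]) for i in range(4)], 'long yaw',np.arctan2(*(m[0]-m[1])[[1,0]]),np.arctan2(*(m[3]-m[2])[[1,0]]))
f=pts([(133,370),(250,353),(252,400),(140,412)],7,(130,190),.07); print('fin',f.mean(0),[np.linalg.norm(f[i]-f[i-1]) for i in range(4)])
g=pts([(482,277),(703,314),(665,535),(442,500)],6,(230,170),.095)
print(g,g.mean(0),[np.linalg.norm(g[i]-g[i-1]) for i in range(4)],'yaw y',np.arctan2(*(g[0]-g[1])[[1,0]]),np.arctan2(*(g[3]-g[2])[[1,0]]))
# hood edge at z .06: 
h=pts([(255,293),(243,412)],6,(230,170),.06); print('hoodedge',h)
fl=pts([(118,45),(728,150)],6,(230,170),.062); print('flange',fl,np.linalg.norm(fl[0]-fl[1]),np.arctan2(*(fl[0]-fl[1])[[1,0]]))
k=pts([(578,355),(550,460)],6,(230,170),.089); print('knob',k,k.mean(0))
k=pts([(590,365),(563,355),(540,457),(575,461)],6,(230,170),.089); print('knob',k.mean(0))
E
```

```text
[[0.4839 0.3454 0.04  ]
 [0.4953 0.2674 0.04  ]
 [0.4529 0.2595 0.04  ]
 [0.4407 0.3387 0.04  ]] [0.4682 0.3028 0.04  ] [np.float64(0.04364143712167783), np.float64(0.07882233440552133), np.float64(0.043121754297213835), np.float64(0.08010205408955026)] long yaw 1.7162758566793759 1.723136580917644
fin [0.4676 0.3029 0.07  ] [np.float64(0.016401433492569388), np.float64(0.04531702908651645), np.float64(0.018044998646700897), np.float64(0.043152876555369826)]
[[ 0.5484 -0.1051  0.095 ]
 [ 0.5335 -0.2021  0.095 ]
 [ 0.437  -0.1852  0.095 ]
 [ 0.4506 -0.0882  0.095 ]] [ 0.4924 -0.1452  0.095 ] [np.float64(0.09925193676931406), np.float64(0.09820909157819249), np.float64(0.0980161833626291), np.float64(0.09789426258479593)] yaw y 1.4182266935379988 1.4309176151044687
hoodedge [[ 0.5431 -0.0044  0.06  ]
 [ 0.489   0.0001  0.06  ]]
flange [[ 0.6565  0.0605  0.062 ]
 [ 0.6116 -0.2193  0.062 ]] 0.28333660768595825 1.411681454439033
knob [[ 0.5151 -0.148   0.089 ]
 [ 0.4688 -0.1358  0.089 ]] [ 0.4919 -0.1419  0.089 ]
knob [ 0.4911 -0.1432  0.089 ]
```

```bash
cat >> h.py <<'E'
def plan(xyz,yaw,n=None,tilt=None):
    """rows from measured pose to target (tool down, tool-y at yaw)"""
    o=obs(); p0=np.array(o['position']); r0=R.from_quat(o['ee_rot'])
    y=np.array([np.cos(yaw),np.sin(yaw),0]); z=np.array([0,0,-1.]); x=np.cross(y,z)
    r1=R.from_matrix(np.c_[x,y,z]); rv=(r0.inv()*r1).as_rotvec(); d=np.array(xyz)-p0
    if n is None: n=int(max(np.ceil(np.linalg.norm(d)*1000/50),np.ceil(np.linalg.norm(rv)/.17),1))
    print('dist',d*1000,'rot',rv,'n',n)
    r=r0;P=p0.copy();rows=[]
    for i in range(n):
        tgt=p0+d*(i+1)/n
        s=np.round(r.inv().apply(tgt-P)*1000,1); w=np.round((r0.inv()*r0*R.from_rotvec(rv/n)).as_rotvec(),3) if 0 else np.round(rv/n,3)
        P=P+r.apply(s/1000); r=r*R.from_rotvec(w)
        rows.append(' '.join('%g'%v for v in [*s,*w]))
    for i in range(0,n,5): print('; '.join(rows[i:i+5]))
    print('end',P)
def yaw():
    y=R.from_quat(obs()['ee_rot']).as_matrix()[:,1]; return np.arctan2(y[1],y[0])
E
python3 - <<'E'
from h import *
np.set_printoptions(precision=4,suppress=True)
plan([.468,.303,.17],.149)
E
```

```text
dist [ 235.7076 -277.2579  -69.3418] rot [ 0.0001 -0.0001  1.041 ] n 8
-40.2 -21.2 8.7 0 -0 0.13; -42.7 -15.8 8.6 0 -0 0.13; -44.3 -10.2 8.7 0 -0 0.13; -45.3 -4.3 8.7 0 -0 0.13; -45.5 1.5 8.6 0 -0 0.13
-44.9 7.5 8.7 0 -0 0.13; -43.5 13.2 8.7 0 -0 0.13; -41.4 18.7 8.6 0 -0 0.13
end [0.468 0.303 0.17 ]
```

>>> arm_command --targets "-40 -21 8.7 0 0 0.13; -43 -16 8.7 0 0 0.13; -44 -10 8.7 0 0 0.13; -45 -4 8.7 0 0 0.13; -45.5 1.5 8.7 0 0 0.13"

```text
clock: 2.62
position: [0.3804, 0.4065, 0.1958]
ee_rot: [0.495, 0.869, 0.0, -0.0]
ft_force: [0.7, 0.4, -0.4]
grip_width: 0.999
```

>>> arm_command --targets "-45 7.5 8.7 0 0 0.13; -43.5 13 8.7 0 0 0.13; -41.5 19 8.6 0 0 0.13; 0 0 0 0 0 0; 0 0 0 0 0 0" --grip 50

```text
clock: 3.25
position: [0.4677, 0.3042, 0.1699]
ee_rot: [0.652, 0.759, 0.0, -0.0]
ft_force: [-0.1, 0.2, -0.1]
grip_width: 0.584
```

```bash
python3 - <<'E'
from h import *
np.set_printoptions(precision=4,suppress=True)
p=cam('wrist','w1'); o=obs(); print(o['clock'],o['position'],yaw(),o['joint_pos'])
for d in manip.search_frame(p,'module'): w=c2w(p,d['xyz']); print(d['p'],w,pix(p,w))
E
```

```text
3.3 [0.4674 0.3048 0.17  ] 0.15252054523232172 [-0.8767  0.2332  0.2504  1.7455 -0.063   1.1703 -0.4558]
0.94 [0.5588 0.2829 0.0279] [377.3597 236.964 ]
0.71 [0.4646 0.3115 0.0387] [274.8347 192.9391]
```

View pics/w1.png

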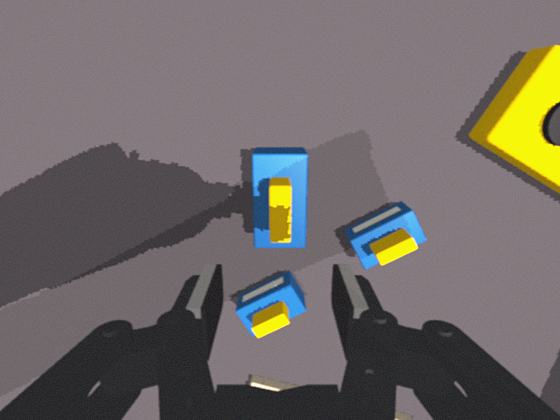

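```bash
python3 - <<'E'
from h import *
import cv2
np.set_printoptions(precision=4,suppress=True)
p=cam('wrist')
im=cv2.imread('pics/w1.png'); cv2.imwrite('pics/z3.png',cv2.resize(im[140:260,230:330],None,fx=5,fy=5,interpolation=cv2.INTER_CUBIC))
for q in [(253,157),(306,157),(305,247),(255,247)]: print('m',ray(p,q,.04))
for q in [(272,178),(290,178),(290,242),(271,242)]: print('f',ray(p,q,.07))
print(pix(p,[.468,.303,.04]),pix(p,[.468,.303,.07]))
E
```

```text
m [0.4432 0.3382 0.04  ]
m [0.4836 0.3445 0.04  ]
m [0.4962 0.27   0.04  ]
m [0.4548 0.2636 0.04  ]
f [0.4596 0.3308 0.07  ]
f [0.472  0.3328 0.07  ]
f [0.4799 0.2851 0.07  ]
f [0.466 0.283 0.07 ]
[277.7516 204.9024] [277.7962 217.1127]
```

View pics/z3.png

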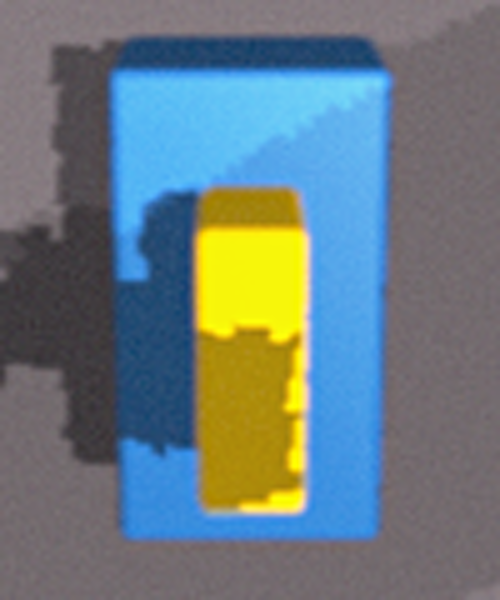

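```bash
python3 - <<'E'
from h import *
np.set_printoptions(precision=4,suppress=True)
p=cam('wrist')
m=np.array([ray(p,q,.04) for q in [(252,154.4),(308,155),(306.4,248),(254.4,248)]])
f=np.array([ray(p,q,.07) for q in [(269,186),(291.4,186),(291.4,242.6),(270,242.6)]])
for a in (m,f):
  print(a.mean(0),[np.linalg.norm(a[i]-a[i-1]) for i in range(4)]); 
  for i,j in ((3,0),(2,1)): print(np.arctan2(*(a[i]-a[j])[[1,0]])%np.pi)
print(yaw(),obs()['position'])
plan([.4685,.3045,.052],.150,4)
E
```

```text
[0.4698 0.3045 0.04  ] [np.float64(0.07842715992424436), np.float64(0.04304338132756728), np.float64(0.0779524351231186), np.float64(0.04363112383415606)]
1.7268813438745605
1.7344715505408594
[0.4697 0.3048 0.07  ] [np.float64(0.04303539686615014), np.float64(0.01570149267946972), np.float64(0.043032750931003956), np.float64(0.015830753838914843)]
1.7337207366388598
1.7367253032520205
0.1523742674979193 [0.4674 0.3047 0.17  ]
dist [   1.0871   -0.2014 -118.0055] rot [ 0.0001 -0.0006  0.0024] n 4
-0.1 0.3 29.5 0 -0 0.001; -0.1 0.2 29.5 0 -0 0.001; -0.1 0.3 29.5 0 -0 0.001; -0.1 0.2 29.5 0 -0 0.001
end [0.4685 0.3045 0.052 ]
```

>>> arm_command --targets "0 1.5 30 0 0 -0.005; 0 0 30 0 0 0; 0 0 30 0 0 0; 0 0 28 0 0 0; 0 0 0 0 0 0" --grip 45

```text
clock: 4.08
position: [0.468, 0.3036, 0.0502]
ee_rot: [0.65, 0.76, -0.002, -0.0]
ft_force: [0.6, 0.3, 0.3]
grip_width: 0.53
```

>>> arm_command --targets "0 0 0 0 0 0; 0 0 0 0 0 0; 0 0 0 0 0 0; 0 0 0 0 0 0" --grip 5 --squeeze 40

```text
clock: 4.58
position: [0.4702, 0.3046, 0.0534]
ee_rot: [0.65, 0.76, 0.001, -0.0]
ft_force: [-1.4, -0.6, 6.9]
grip_width: 0.177
```

>>> arm_command --targets "0 0 -20 0 0 0; 0 0 -40 0 0 0; 0 0 -50 0 0 0; 0 0 0 0 0 0; 0 0 0 0 0 0"

```text
clock: 5.2
position: [0.4691, 0.3036, 0.1613]
ee_rot: [0.65, 0.76, -0.0, -0.0]
ft_force: [-0.6, -1.2, -2.3]
grip_width: 0.18
```

```bash
python3 - <<'E'
from h import *
np.set_printoptions(precision=4,suppress=True)
p=cam('wrist','w2'); o=obs(); print(o['clock'],o['position'],yaw(),o['joint_pos'],o['ft_force'],o['grip_width'])
E
```

```text
5.25 [0.4688 0.3033 0.1606] 0.15512231719002198 [-0.8754  0.2446  0.2536  1.7531 -0.0665  1.1541 -0.4469] [-0.1505 -0.202  -2.7849] 0.17968677904719155
```

View pics/w2.png

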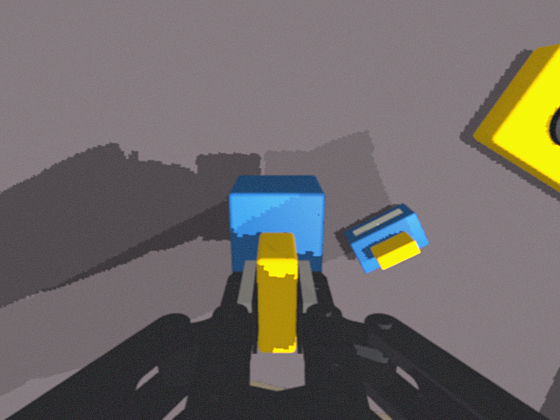

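```bash
python3 - <<'E'
from h import *
np.set_printoptions(precision=4,suppress=True)
p=cam('wrist'); o=obs();P=o['position'];r=R.from_quat(o['ee_rot'])
im=cv2.imread('pics/w2.png'); cv2.imwrite('pics/z4.png',cv2.resize(im[165:285,215:335],None,fx=5,fy=5,interpolation=cv2.INTER_CUBIC))
for q,dz in [((230,194),-.013),((324,194),-.013),((258,250),.017),((297,250),.017),((258,353),.017),((297,352),.017)]:
  print(1000*r.inv().apply(ray(p,q,P[2]+dz)-P))
plan([.508,-.0434,.175],-.153)
E
```

```text
[ 38.9662 -20.872   12.9979]
[39.0045 20.8696 12.9088]
[ 25.5369  -7.0608 -17.0156]
[ 25.5588   7.4881 -17.0466]
[-21.2545  -7.8571 -16.9579]
[-20.7044   8.3353 -16.993 ]
dist [  39.2289 -346.6782   14.6381] rot [-0.0019  0.0015  0.3081] n 7
-49.8 -2.1 -2 -0 0 0.044; -49.8 0.1 -2.1 -0 0 0.044; -49.8 2.2 -2 -0 0 0.044; -49.7 4.5 -2 -0 0 0.044; -49.4 6.6 -2 -0 0 0.044
-49 8.8 -2.1 -0 0 0.044; -48.7 11 -2 -0 0 0.044
end [ 0.508  -0.0434  0.175 ]
```

View pics/z4.png

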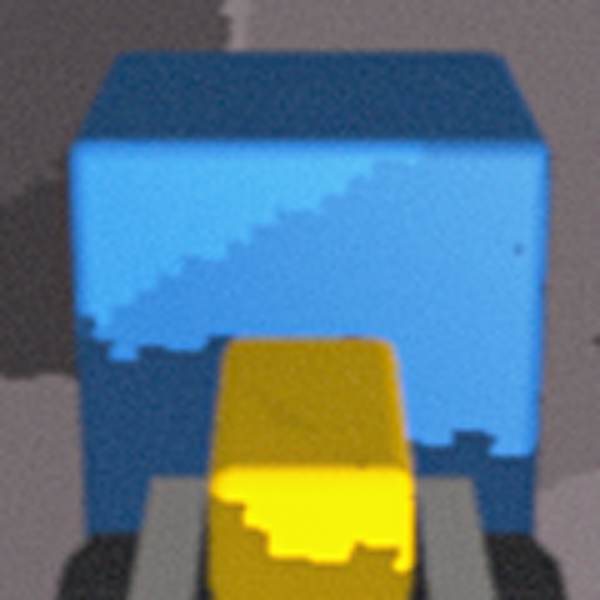

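```bash
python3 - <<'E'
from h import *
np.set_printoptions(precision=4,suppress=True)
p=cam('wrist'); o=obs();P=o['position'];r=R.from_quat(o['ee_rot'])
for top in (-.013,-.010,-.008):
 for q,dz in [((229.4,193.6),top),((324.6,193.6),top),((257,258.4),top+.03),((297.6,258.4),top+.03),((258,353),top+.03),((297,352),top+.03)]:
  print(1000*r.inv().apply(ray(p,q,P[2]+dz)-P))
print(o['position'])
E
```

```text
[ 39.1676 -21.2778  12.9936]
[39.2118 20.8961 12.907 ]
[ 22.1686  -7.6496 -17.0127]
[ 22.1964   7.5857 -17.044 ]
[-21.0745  -8.0105 -16.9567]
[-20.5192   8.144  -16.9905]
[ 39.9854 -20.8432   9.9916]
[40.0286 20.4684  9.9068]
[ 23.6334  -7.4536 -20.015 ]
[ 23.6606   7.3901 -20.0455]
[-18.4981  -7.8052 -19.9604]
[-17.9571   7.934  -19.9934]
[ 40.5306 -20.5534   7.9903]
[40.5732 20.1832  7.9067]
[ 24.61    -7.3229 -22.0165]
[ 24.6367   7.2597 -22.0465]
[-16.7805  -7.6684 -21.9629]
[-16.249    7.7941 -21.9953]
[0.4689 0.3033 0.1604]
```

>>> arm_command --targets "-50 -2 -2 0 0 0.044; -50 0 -2 0 0 0.044; -50 2 -2 0 0 0.044; -50 4.5 -2 0 0 0.044; -49 6.5 -2 0 0 0.044"

```text
clock: 5.98
position: [0.4968, 0.0539, 0.171]
ee_rot: [0.73, 0.683, -0.001, -0.0]
ft_force: [0.5, 0.1, -2.2]
grip_width: 0.179
```

>>> arm_command --targets "-49 9 -2 0 0 0.044; -48.7 11 -2 0 0 0.044; 0 0 0 0 0 0; 0 0 0 0 0 0; 0 0 0 0 0 0"

```text
clock: 6.6
position: [0.5085, -0.0421, 0.1753]
ee_rot: [0.758, 0.652, -0.0, -0.0]
ft_force: [0.1, 0.1, -3.0]
grip_width: 0.183
```

```bash
python3 - <<'E'
from h import *
np.set_printoptions(precision=4,suppress=True)
p=cam('wrist','w3'); o=obs(); print(o['clock'],o['position'],yaw(),o['joint_pos'],o['ft_force'],o['grip_width'])
print(p['rvec'],p['tvec'])
E
```

```text
6.65 [ 0.5086 -0.0422  0.1754] -0.15080151149721355 [-0.5041  0.1275  0.5393  1.8695 -0.0713  1.1641 -0.0908] [-0.4871 -0.0596 -2.6839] 0.18065653611112947
[-2.819   0.2121  0.0378] [-0.5086  0.0119  0.3306]
```

View pics/w3.png

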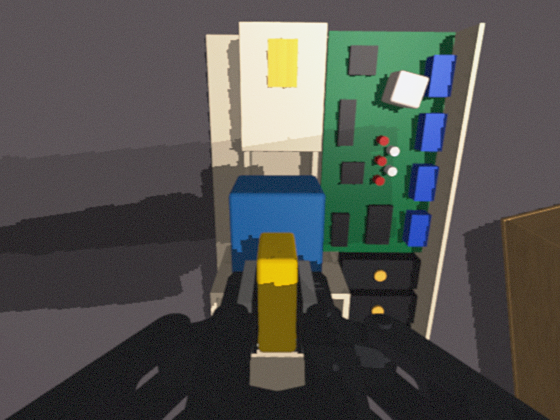

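```bash
python3 - <<'E'
import cv2
im=cv2.imread('pics/w3.png'); cv2.imwrite('pics/z5.png',cv2.resize(im[15:195,195:345],None,fx=4,fy=4,interpolation=cv2.INTER_CUBIC))
E
```

```text
(no output)
```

View pics/z5.png

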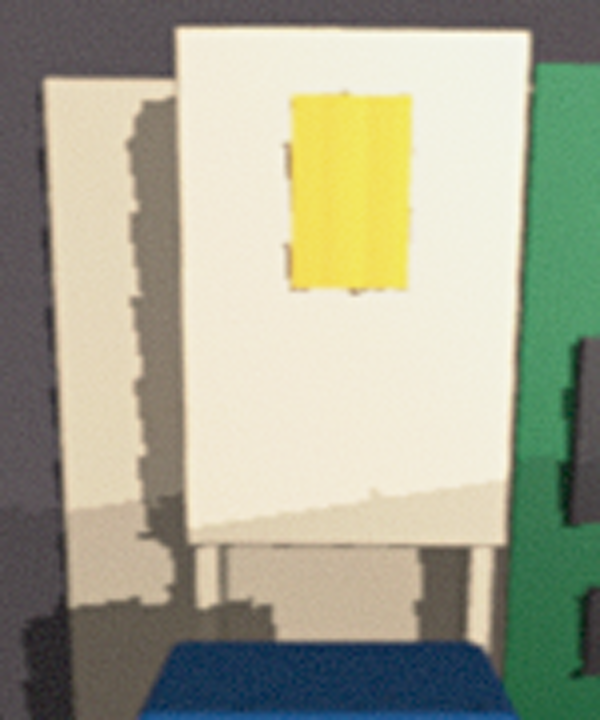

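```bash
python3 - <<'E'
from h import *
np.set_printoptions(precision=4,suppress=True)
p=cam('wrist'); o=obs();P=o['position'];r=R.from_quat(o['ee_rot'])
f=lambda a,z: ray(p,(a[0]/4+195,a[1]/4+15),z)
H=np.array([f(a,.06) for a in [(175,28),(531,32),(505,545),(190,542)]]); print('hood tool',1000*r.inv().apply(H-P))
W=np.array([f(a,.04) for a in [(197,600),(219,600),(470,600),(490,600)]]); print('wall tool',1000*r.inv().apply(W-P))
print(np.arctan2(*(H[0]-H[3])[[1,0]]),np.arctan2(*(H[1]-H[2])[[1,0]]),H[2:].mean(0), H.mean(0))
d=H[1]-H[0]; print(np.arctan2(d[1],d[0])); d=H[2]-H[3]; print(np.arctan2(d[1],d[0]))
E
```

```text
hood tool [[126.5306 -25.0298 115.5695]
 [125.9375  32.6955 115.5443]
 [ 43.0954  31.828  115.538 ]
 [ 43.6008 -25.1544 115.5628]]
wall tool [[ 29.3033 -26.156  135.5621]
 [ 29.3064 -21.7995 135.5602]
 [ 29.3421  27.8786 135.5386]
 [ 29.3449  31.8349 135.5369]]
1.4183434695945627 1.409374377509763 [0.5184 0.     0.06  ] [0.5249 0.041  0.06  ]
-0.16122460705310332
-0.1598200820808032
```

>>> arm_command --targets "0 1.5 15 0 0 0.007; 0 0 20 0 0 0; 0 0 15 0 0 0; 0 0 0 0 0 0; 0 0 0 0 0 0"

```text
clock: 7.32
position: [0.5105, -0.0437, 0.1261]
ee_rot: [0.761, 0.648, 0.0, 0.0]
ft_force: [-0.3, -0.2, -1.7]
grip_width: 0.18
```

```bash
python3 - <<'E'
from h import *
np.set_printoptions(precision=4,suppress=True)
p=cam('wrist','w4'); o=obs(); print(o['clock'],o['position'],yaw(),o['ft_force'],o['grip_width'])
im=cv2.imread('pics/w4.png'); cv2.imwrite('pics/z6.png',cv2.resize(im[75:275,185:375],None,fx=4,fy=4,interpolation=cv2.INTER_CUBIC)[:600])
p=cam('top','t4')
im=cv2.imread('pics/t4.png'); cv2.imwrite('pics/z7.png',cv2.resize(im[170:270,230:360],None,fx=6,fy=6,interpolation=cv2.INTER_CUBIC))
E
```

```text
7.375 [ 0.5107 -0.0437  0.1264] -0.1601074002751263 [-0.7349  0.1106 -2.0061] 0.18059747921659083
```

View pics/z6.png

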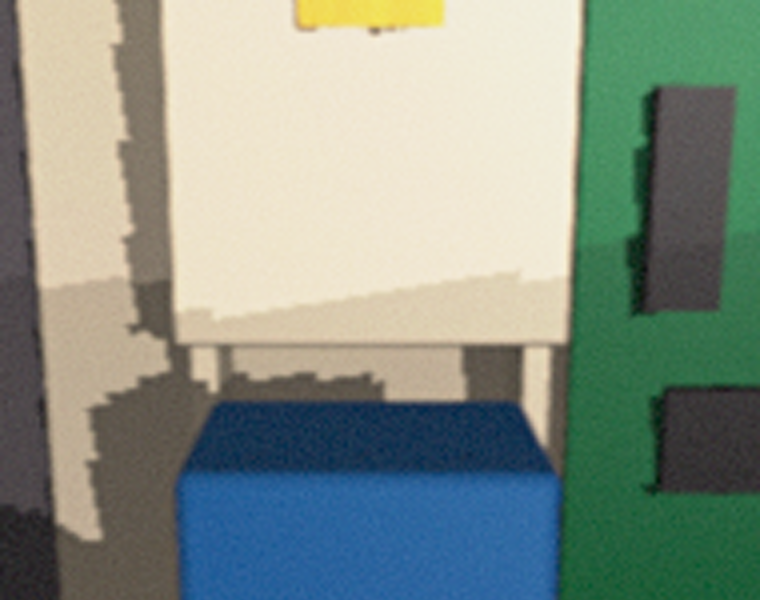

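View pics/z7.png

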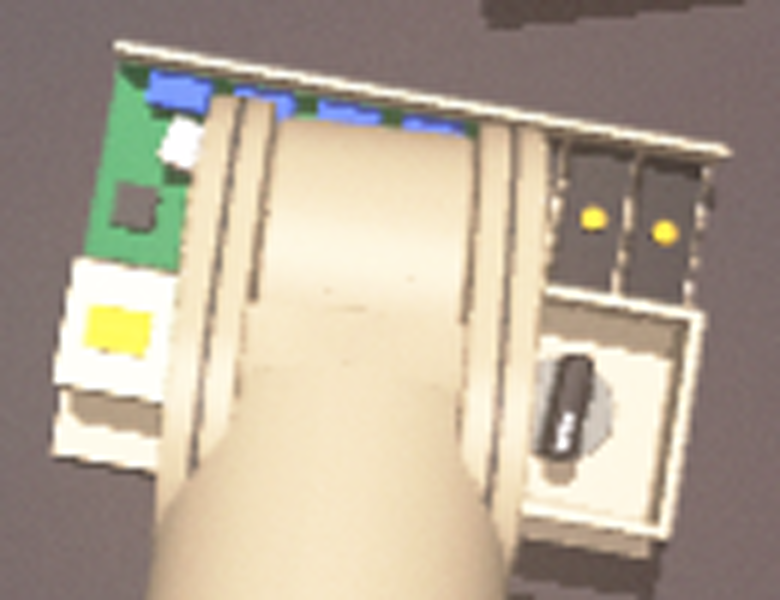

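```bash
python3 - <<'E'
from h import *
np.set_printoptions(precision=2,suppress=True)
p=cam('wrist'); o=obs();P=o['position'];r=R.from_quat(o['ee_rot'])
f=lambda a,z: 1000*r.inv().apply(ray(p,(a[0]/4+185,a[1]/4+75),z)-P)
for a,z in [((177,344),.06),((568,343),.06),((192,380),.04),((218,380),.04),((524,380),.04),((550,380),.04),((213,403),P[2]-.053),((520,403),P[2]-.053),((180,472),P[2]-.012),((558,472),P[2]-.012)]: print(f(a,z))
q=f((163,0),.06)-f((177,344),.06);print(np.arctan2(q[1],q[0])); q=f((583,0),.06)-f((568,343),.06);print(np.arctan2(q[1],q[0]))
E
```

```text
[ 44.35 -27.99  66.4 ]
[44.51 29.36 66.47]
[ 34.99 -28.63  86.4 ]
[ 34.99 -24.4   86.4 ]
[35.   25.38 86.46]
[35.   29.61 86.46]
[ 38.47 -21.45  52.99]
[38.48 21.14 53.04]
[ 39.68 -20.57  12.  ]
[39.69 21.02 12.04]
0.002428502923097695
-0.0018653717702100958
```

>>> arm_command --targets "1.5 0 12 0 0 0; 0 0 12 0 0 0; 0 0 8 0 0 0; 0 0 4 0 0 0; 0 0 4 0 0 0"

```text
clock: 8.1
position: [0.5106, -0.0423, 0.0856]
ee_rot: [0.761, 0.648, 0.0, 0.0]
ft_force: [0.3, 0.5, -2.3]
grip_width: 0.181
```

>>> arm_command --targets "0 0 4 0 0 0; 0 0 4 0 0 0; 0 0 0 0 0 0"

```text
clock: 8.48
position: [0.5103, -0.0422, 0.0775]
ee_rot: [0.761, 0.648, -0.0, -0.0]
ft_force: [-0.1, -0.5, -2.1]
grip_width: 0.174
```

>>> arm_command --targets "0 0 4 0 0 0; 0 0 4 0 0 0; 0 0 3 0 0 0; 0 0 1 0 0 0; 0 0 0 0 0 0"

```text
clock: 9.1
position: [0.5105, -0.0422, 0.0658]
ee_rot: [0.761, 0.648, 0.0, -0.0]
ft_force: [-0.8, -0.6, -2.1]
grip_width: 0.179
```

>>> arm_command --targets "0 0 1 0 0 0; 0 0 1 0 0 0; 0 0 0 0 0 0"

```text
clock: 9.48
position: [0.5107, -0.0423, 0.0653]
ee_rot: [0.761, 0.648, 0.0, -0.0]
ft_force: [-9.8, 0.8, 19.4]
grip_width: 0.177
```

>>> arm_command --targets "0 0 -1.5 0 0 0; 0 0 0 0 0 0; 0 0 0 0 0 0; 0 0 0 0 0 0" --grip 45

```text
clock: 9.98
position: [0.5104, -0.0422, 0.0652]
ee_rot: [0.761, 0.648, -0.0, -0.0]
ft_force: [-0.3, 0.6, -0.2]
grip_width: 0.523
```

>>> arm_command --targets "0 0 -20 0 0 0; 0 0 -50 0 0 0; 0 0 -50 0 0 0; 0 0 0 0 0 0"

```text
clock: 10.48
position: [0.5125, -0.0423, 0.1889]
ee_rot: [0.761, 0.648, 0.003, 0.002]
ft_force: [0.2, -0.3, -1.3]
grip_width: 0.522
```

```bash
python3 - <<'E'
from h import *
np.set_printoptions(precision=4,suppress=True)
p=cam('wrist','w5'); o=obs(); print(o['clock'],o['position'],yaw(),o['ft_force'],o['grip_width'])
E
```

```text
10.525 [ 0.5114 -0.0421  0.1866] -0.15986348237049597 [-1.2506  0.2762 -0.0443] 0.524900753786373
```

View pics/w5.png

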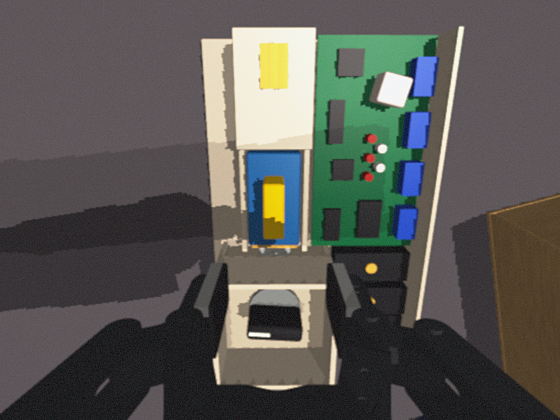

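```bash
python3 - <<'E'
from h import *
np.set_printoptions(precision=4,suppress=True)
plan([.493,-.1444,.185],1.31)
E
```

```text
dist [ -18.3668 -102.2816   -1.5957] rot [ 0.0035  0.001  -1.4699] n 9
-11.5 -0.2 0.2 0 0 -0.163; -11.4 -2.1 0.1 0 0 -0.163; -10.9 -3.9 0.2 0 0 -0.163; -10.1 -5.6 0.1 0 0 -0.163; -9 -7.1 0.2 0 0 -0.163
-7.8 -8.6 0.2 0 0 -0.163; -6.3 -9.7 0.1 0 0 -0.163; -4.6 -10.6 0.2 0 0 -0.163; -2.8 -11.1 0.1 0 0 -0.163
end [ 0.493  -0.1443  0.185 ]
```

>>> arm_command --targets "-11.5 0 0 0 0 -0.163; -11.5 -2 0 0 0 -0.163; -11 -4 0 0 0 -0.163; -10 -5.5 0 0 0 -0.163; -9 -7 0 0 0 -0.163" --grip 35

```text
clock: 11.15
position: [0.4998, -0.0993, 0.1836]
ee_rot: [0.44, 0.898, -0.001, -0.001]
ft_force: [-0.3, -0.8, -0.3]
grip_width: 0.406
```

>>> arm_command --targets "-8 -8.5 0 0 0 -0.163; -6.3 -9.7 0 0 0 -0.163; -4.5 -10.5 0 0 0 -0.163; -3 -11 0 0 0 -0.163; 0 0 0 0 0 0"

```text
clock: 11.78
position: [0.492, -0.1451, 0.184]
ee_rot: [0.133, 0.991, -0.0, -0.001]
ft_force: [0.3, 0.4, 0.1]
grip_width: 0.408
```

>>> arm_command --targets "0 0 0 0 0 0; 0 0 0 0 0 0"

```text
clock: 12.02
position: [0.4928, -0.1438, 0.1849]
ee_rot: [0.132, 0.991, 0.0, -0.0]
ft_force: [-0.9, 0.5, 0.6]
grip_width: 0.413
```

```bash
python3 - <<'E'
from h import *
np.set_printoptions(precision=4,suppress=True)
p=cam('wrist','w6'); o=obs(); print(o['clock'],o['position'],yaw(),o['ft_force'],o['grip_width'],o['joint_pos'])
E
```

```text
12.075 [ 0.4929 -0.1439  0.1851] 1.3061626954290482 [-0.0924  0.5457  0.2052] 0.41217211785459085 [-0.2952  0.1246  0.5318  1.8504 -0.0682  1.1848  1.565 ]
```

View pics/w6.png

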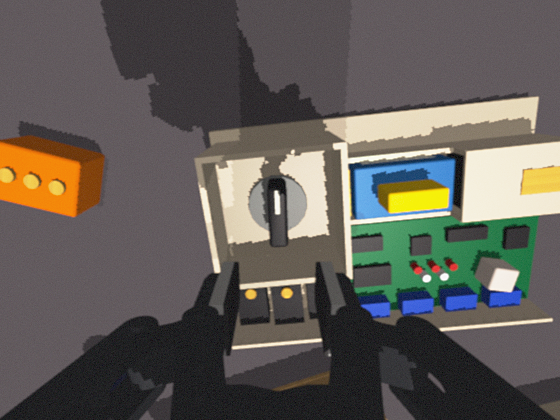

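```bash
python3 - <<'E'
import cv2
im=cv2.imread('pics/w6.png'); cv2.imwrite('pics/z8.png',cv2.resize(im[140:290,190:370],None,fx=4,fy=4,interpolation=cv2.INTER_CUBIC))
E
```

```text
(no output)
```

View pics/z8.png

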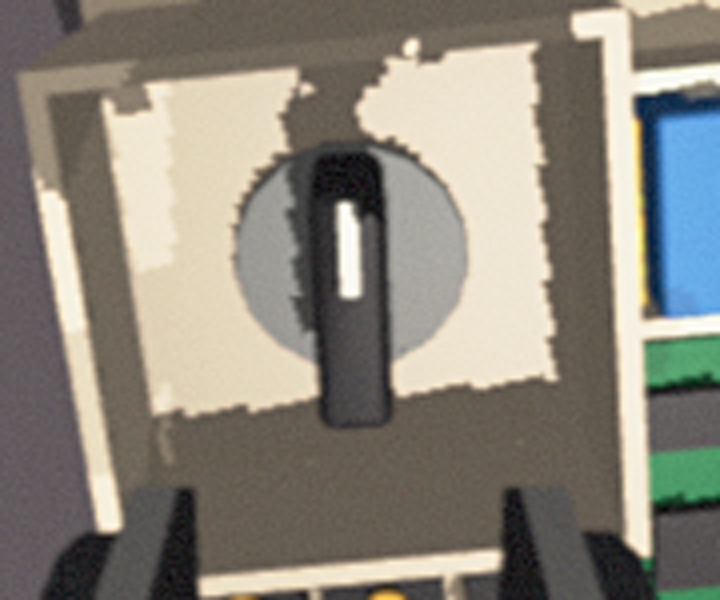

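```bash
python3 - <<'E'
from h import *
np.set_printoptions(precision=2,suppress=True)
p=cam('wrist'); o=obs();P=o['position'];r=R.from_quat(o['ee_rot'])
f=lambda a,z: 1000*r.inv().apply(ray(p,(a[0]/4+190,a[1]/4+140),z)-P)
b=np.array([f(a,.089) for a in [(312,198),(384,198),(392,424),(322,424)]]);print(b,b.mean(0))
for a,c in ((3,0),(2,1)): q=b[c]-b[a];print(np.arctan2(q[1],q[0]))
# guard rim: left-top outer corner (18,75), top-right outer (628,10), right inner edge...
g=np.array([f(a,.095) for a in [(18,75),(628,10)]]);print(g, np.linalg.norm(g[0]-g[1])); q=g[1]-g[0];print('guard yaw tool',np.arctan2(q[0],q[1]))
E
```

```text
[[ 20.02  -6.48  96.14]
 [ 20.01   5.97  96.14]
 [-22.49   7.76  96.13]
 [-22.48  -5.    96.13]] [-1.24  0.56 96.13]
-0.03465639556908017
-0.04228951807892622
[[ 42.34 -54.24  90.14]
 [ 52.81  44.9   90.15]] 99.69763847319723
guard yaw tool 0.1051656672671999
```

>>> arm_command --targets "-1.3 0.4 40 0 0 -0.038; 0 0 40 0 0 0; 0 0 20 0 0 0; 0 0 10 0 0 0; 0 0 0 0 0 0"

```text
clock: 12.75
position: [0.4942, -0.1443, 0.0752]
ee_rot: [0.113, 0.994, -0.0, -0.0]
ft_force: [-0.0, -0.2, 0.6]
grip_width: 0.409
```

>>> arm_command --targets "0 0 8 0 0 0; 0 0 0 0 0 0; 0 0 0 0 0 0"

```text
clock: 13.12
position: [0.4944, -0.1445, 0.0676]
ee_rot: [0.113, 0.994, 0.0, 0.0]
ft_force: [0.6, 0.4, -0.2]
grip_width: 0.406
```

```bash
python3 - <<'E'
from h import *
np.set_printoptions(precision=4,suppress=True)
p=cam('wrist','w7'); o=obs(); print(o['clock'],o['position'],yaw(),o['ft_force'],o['torque'],o['grip_width'])
E
```

```text
13.175 [ 0.4944 -0.1444  0.0676] 1.344993987913108 [ 0.3637 -0.3752 -0.4613] [ 0.0631 -0.001  -0.0261] 0.40819304376621685
```

View pics/w7.png

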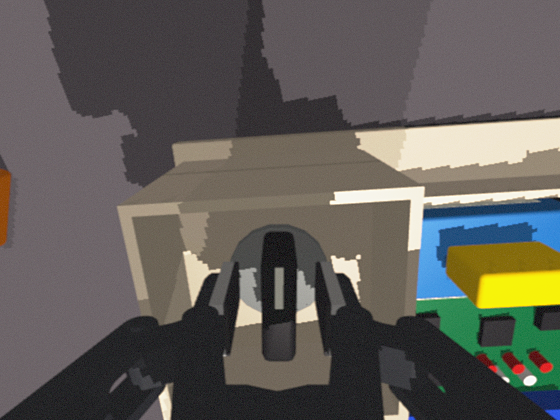

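>>> arm_command --targets "0 0 0 0 0 0; 0 0 0 0 0 0; 0 0 0 0 0 0; 0 0 0 0 0 0" --grip 5 --squeeze 60

```text
clock: 13.68
position: [0.4945, -0.1439, 0.0677]
ee_rot: [0.112, 0.994, 0.0, 0.0]
ft_force: [-1.6, 3.2, 5.6]
grip_width: 0.153
```

```bash
cat > q.py <<'E'
from h import *
np.set_printoptions(precision=3,suppress=True)
o=obs(); print(round(float(o['clock']),2),o['position'],'yaw',round(yaw(),4),'F',o['ft_force'],'T',o['torque'],'g',o['grip_width'],'j7',o['joint_pos'][6])
E
python3 q.py
```

```text
13.68 [ 0.494 -0.144  0.068] yaw 1.3453 F [-1.617  3.245  5.579] T [ 0.563  0.378 -0.063] g 0.1534581937148591 j7 1.6850960304775013
```

>>> arm_command --targets "0 0 0 0 0 0.06; 0 0 0 0 0 0.06; 0 0 0 0 0 0.06; 0 0 0 0 0 0.06; 0 0 0 0 0 0.06"

```text
clock: 14.3
position: [0.4945, -0.1438, 0.0677]
ee_rot: [0.26, 0.966, 0.0, 0.0]
ft_force: [-2.3, 3.1, 6.4]
grip_width: 0.152
```

```bash
python3 q.py
```

```text
14.3 [ 0.494 -0.144  0.068] yaw 1.044 F [-2.259  3.102  6.356] T [0.592 0.364 0.201] g 0.15207078320212725 j7 1.400134385238646
```

>>> arm_command --targets "0 0 0 0 0 0.03; 0 0 0 0 0 0.03; 0 0 0 0 0 0.03; 0 0 0 0 0 0.03; 0 0 0 0 0 0.03"

```text
clock: 14.92
position: [0.4945, -0.1438, 0.0677]
ee_rot: [0.332, 0.943, 0.0, 0.0]
ft_force: [-1.4, 3.8, 6.1]
grip_width: 0.153
```

```bash
python3 q.py
```

```text
14.93 [ 0.494 -0.144  0.068] yaw 0.895 F [-1.369  3.775  6.144] T [0.573 0.39  0.223] g 0.15319674242047004 j7 1.2598713923144937
```

>>> arm_command --targets "0 0 0 0 0 0.03; 0 0 0 0 0 0.03; 0 0 0 0 0 0.03; 0 0 0 0 0 0.03; 0 0 0 0 0 0.03"

```text
clock: 15.55
position: [0.4945, -0.1438, 0.0677]
ee_rot: [0.401, 0.916, 0.0, 0.0]
ft_force: [-1.5, 3.8, 6.4]
grip_width: 0.153
```

```bash
python3 q.py
```

```text
15.55 [ 0.495 -0.144  0.068] yaw 0.745 F [-1.497  3.803  6.357] T [0.619 0.462 0.22 ] g 0.15329344998571748 j7 1.1191370024323906
```

>>> arm_command --targets "0 0 0 0 0 0.03; 0 0 0 0 0 0.03; 0 0 0 0 0 0.03; 0 0 0 0 0 0.03; 0 0 0 0 0 0.03"

```text
clock: 16.18
position: [0.4945, -0.1438, 0.0677]
ee_rot: [0.469, 0.883, 0.0, -0.0]
ft_force: [-0.8, 2.9, 5.2]
grip_width: 0.151
```

```bash
python3 q.py
```

```text
16.18 [ 0.495 -0.144  0.068] yaw 0.595 F [-0.832  2.927  5.184] T [0.692 0.371 0.199] g 0.15058029792583646 j7 0.9788648813213294
```

>>> arm_command --targets "0 0 0 0 0 0.03; 0 0 0 0 0 0.03; 0 0 0 0 0 0.03; 0 0 0 0 0 0.03; 0 0 0 0 0 0.03"

```text
clock: 16.8
position: [0.4946, -0.1437, 0.0677]
ee_rot: [0.534, 0.846, 0.0, -0.0]
ft_force: [-1.3, 3.1, 6.0]
grip_width: 0.154
```

```bash
python3 q.py
```

```text
16.8 [ 0.495 -0.144  0.068] yaw 0.4451 F [-1.254  3.111  6.025] T [0.704 0.386 0.223] g 0.15404932949773642 j7 0.8390336449955286
```

>>> arm_command --targets "0 0 0 0 0 0.025; 0 0 0 0 0 0.025; 0 0 0 0 0 0.025; 0 0 0 0 0 0.025; 0 0 0 0 0 0.025"

```text
clock: 17.42
position: [0.4946, -0.1437, 0.0677]
ee_rot: [0.585, 0.811, 0.001, -0.0]
ft_force: [-1.1, 4.2, 5.2]
grip_width: 0.155
```

```bash
python3 q.py
```

```text
17.43 [ 0.495 -0.144  0.068] yaw 0.3202 F [-1.121  4.233  5.207] T [0.745 0.342 0.224] g 0.15544400118622204 j7 0.7231649791993843
```

>>> arm_command --targets "0 0 0 0 0 0.025; 0 0 0 0 0 0.025; 0 0 0 0 0 0.025; 0 0 0 0 0 0.025; 0 0 0 0 0 0.025"

```text
clock: 18.05
position: [0.4946, -0.1437, 0.0677]
ee_rot: [0.635, 0.773, 0.001, -0.0]
ft_force: [-0.7, 3.1, 6.5]
grip_width: 0.157
```

```bash
python3 q.py
```

```text
18.05 [ 0.495 -0.144  0.068] yaw 0.1952 F [-0.735  3.082  6.548] T [0.744 0.256 0.247] g 0.1571757394112529 j7 0.6075276399545049
```

>>> arm_command --targets "0 0 0 0 0 0.02; 0 0 0 0 0 0.02; 0 0 0 0 0 0.02"

```text
clock: 18.42
position: [0.4946, -0.1437, 0.0677]
ee_rot: [0.658, 0.753, 0.001, -0.0]
ft_force: [-1.0, 4.2, 6.0]
grip_width: 0.156
```

```bash
python3 q.py
```

```text
18.43 [ 0.495 -0.144  0.068] yaw 0.1354 F [-1.009  4.174  5.955] T [0.737 0.297 0.211] g 0.1563186344169354 j7 0.5523423173039805
```

>>> arm_command --targets "0 0 0 0 0 0.02; 0 0 0 0 0 0.02; 0 0 0 0 0 0.02"

```text
clock: 18.8
position: [0.4946, -0.1436, 0.0677]
ee_rot: [0.68, 0.733, 0.001, -0.0]
ft_force: [0.1, 3.4, 5.2]
grip_width: 0.153
```

```bash
python3 q.py
```

```text
18.8 [ 0.495 -0.144  0.068] yaw 0.0755 F [0.059 3.427 5.227] T [0.763 0.324 0.225] g 0.15269155438866813 j7 0.4971662972249561
```

>>> arm_command --targets "0 0 0 0 0 0.02; 0 0 0 0 0 0.02; 0 0 0 0 0 0.02; 0 0 0 0 0 0.02"

```text
clock: 19.3
position: [0.4947, -0.1437, 0.0677]
ee_rot: [0.709, 0.705, 0.001, -0.0]
ft_force: [-0.5, 3.4, 5.5]
grip_width: 0.153
```

```bash
python3 q.py
```

```text
19.3 [ 0.495 -0.144  0.068] yaw -0.0045 F [-0.541  3.429  5.471] T [0.806 0.253 0.175] g 0.15273787184928342 j7 0.42374996376848856
```

>>> arm_command --targets "0 0 0 0 0 0.02; 0 0 0 0 0 0.02; 0 0 0 0 0 0.02; 0 0 0 0 0 0.02"

```text
clock: 19.8
position: [0.4947, -0.1436, 0.0677]
ee_rot: [0.736, 0.677, 0.001, -0.0]
ft_force: [-0.2, 3.4, 6.1]
grip_width: 0.153
```

```bash
python3 q.py
```

```text
19.8 [ 0.495 -0.144  0.068] yaw -0.0844 F [-0.208  3.421  6.06 ] T [0.743 0.233 0.226] g 0.1532469299027032 j7 0.3505365396215293
```

>>> arm_command --targets "0 0 0 0 0 0.02; 0 0 0 0 0 0.02; 0 0 0 0 0 0.02; 0 0 0 0 0 0.02"

```text
clock: 20.3
position: [0.4947, -0.1436, 0.0677]
ee_rot: [0.763, 0.647, 0.001, -0.0]
ft_force: [-0.4, 3.0, 5.8]
grip_width: 0.156
```

```bash
python3 q.py
```

```text
20.3 [ 0.495 -0.144  0.068] yaw -0.1644 F [-0.431  2.985  5.76 ] T [0.765 0.242 0.249] g 0.15623318925278615 j7 0.27759449511464684
```

>>> arm_command --targets "0 0 0 0 0 0.02; 0 0 0 0 0 0.02; 0 0 0 0 0 0.02"

```text
clock: 20.68
position: [0.4947, -0.1436, 0.0677]
ee_rot: [0.782, 0.623, 0.001, -0.0]
ft_force: [-0.0, 4.1, 5.9]
grip_width: 0.151
```

```bash
python3 q.py
```

```text
20.68 [ 0.495 -0.144  0.068] yaw -0.2244 F [-0.048  4.075  5.945] T [0.785 0.172 0.26 ] g 0.15103775431975958 j7 0.22302068282781273
```

>>> arm_command --targets "0 0 0 0 0 0.02; 0 0 0 0 0 0.02; 0 0 0 0 0 0.02"

```text
clock: 21.05
position: [0.4947, -0.1437, 0.0677]
ee_rot: [0.8, 0.6, 0.001, -0.0]
ft_force: [-0.5, 2.9, 5.8]
grip_width: 0.152
```

```bash
python3 q.py
```

```text
21.05 [ 0.495 -0.144  0.068] yaw -0.2843 F [-0.545  2.858  5.796] T [0.769 0.22  0.313] g 0.15153847400604037 j7 0.16865179770795222
```

>>> arm_command --targets "0 0 0 0 0 0.01; 0 0 0 0 0 0.01"

```text
clock: 21.3
position: [0.4948, -0.1436, 0.0677]
ee_rot: [0.806, 0.592, 0.001, -0.0]
ft_force: [0.0, 3.8, 6.4]
grip_width: 0.152
```

```bash
python3 q.py
```

```text
21.3 [ 0.495 -0.144  0.068] yaw -0.3039 F [0.041 3.771 6.397] T [0.746 0.168 0.339] g 0.15248927215416166 j7 0.15079616344036686
```

>>> arm_command --targets "0 0 0 0 0 0.01; 0 0 0 0 0 0.01"

```text
clock: 21.55
position: [0.4947, -0.1436, 0.0677]
ee_rot: [0.812, 0.584, 0.001, -0.0]
ft_force: [-0.7, 3.5, 6.0]
grip_width: 0.155
```

```bash
python3 q.py
```

```text
21.55 [ 0.495 -0.144  0.068] yaw -0.324 F [-0.695  3.513  5.999] T [0.807 0.239 0.32 ] g 0.15505502589111536 j7 0.1327337120467418
```

>>> arm_command --targets "0 0 0 0 0 0; 0 0 0 0 0 0; 0 0 0 0 0 0; 0 0 0 0 0 0" --grip 34

```text
clock: 22.05
position: [0.4941, -0.1445, 0.0672]
ee_rot: [0.812, 0.583, -0.0, -0.0]
ft_force: [0.5, 0.2, 0.1]
grip_width: 0.397
```

```bash
python3 q.py
```

```text
22.05 [ 0.494 -0.145  0.067] yaw -0.3251 F [0.509 0.169 0.062] T [-0.015 -0.033 -0.035] g 0.3965179409185128 j7 0.13275143447075632
```

>>> arm_command --targets "0 0 -15 0 0 0; 0 0 -40 0 0 0; 0 0 -50 0 0 0; 0 0 -20 0 0 0; 0 0 0 0 0 0"

```text
clock: 22.68
position: [0.4951, -0.1447, 0.1944]
ee_rot: [0.812, 0.583, 0.002, 0.001]
ft_force: [-0.7, -0.4, -0.6]
grip_width: 0.399
```

```bash
python3 q.py; python3 - <<'E'
from h import *
cam('wrist','w8')
E
```

```text
22.68 [ 0.495 -0.145  0.194] yaw -0.3251 F [-0.664 -0.413 -0.616] T [ 0.004  0.002 -0.015] g 0.39853247377019785 j7 -0.009219252892555322
```

View pics/w8.png

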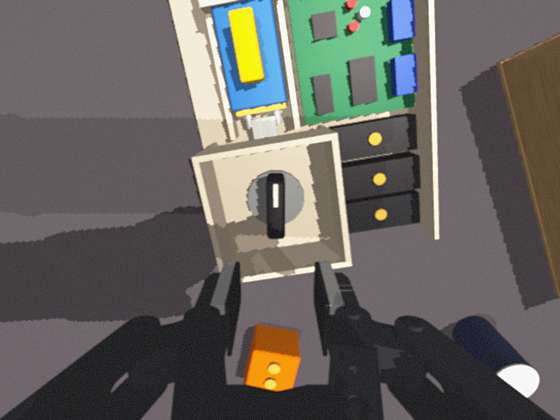

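>>> arm_command --targets "0 0 -40 0 0 0; 0 -40 -40 0 0 0; 0 -60 0 0 0 0; 0 -60 0 0 0 0; 0 0 0 0 0 0"

```text
clock: 23.35
position: [0.3451, -0.0936, 0.2722]
ee_rot: [0.811, 0.584, 0.002, -0.002]
ft_force: [0.9, -0.1, 0.2]
grip_width: 0.396
```

>>> arm_command --targets "0 0 0 0 0 0; 0 0 0 0 0 0; 0 0 0 0 0 0; 0 0 0 0 0 0; 0 0 0 0 0 0"

```text
clock: 23.98
position: [0.3479, -0.0947, 0.2723]
ee_rot: [0.812, 0.583, -0.001, -0.001]
ft_force: [0.0, 0.1, 0.8]
grip_width: 0.397
```

```bash
python3 q.py; python3 - <<'E'
from h import *
cam('top','t9'); cam('side','s9')
im=cv2.imread('pics/t9.png'); cv2.imwrite('pics/z9.png',cv2.resize(im[160:290,230:430],None,fx=4,fy=4,interpolation=cv2.INTER_CUBIC))
im=cv2.imread('pics/s9.png'); cv2.imwrite('pics/z10.png',cv2.resize(im[170:330,210:390],None,fx=3.7,fy=3.7,interpolation=cv2.INTER_CUBIC))
E
```

```text
23.98 [ 0.348 -0.095  0.272] yaw -0.3253 F [0.02  0.091 0.824] T [ 0.028 -0.03  -0.015] g 0.39691300645111416 j7 -0.474864666016643
```

View pics/z9.png

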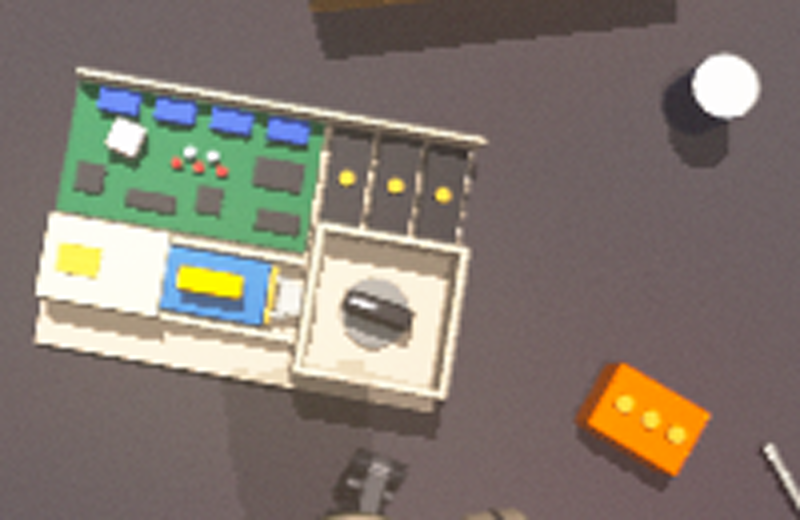

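View pics/z10.png

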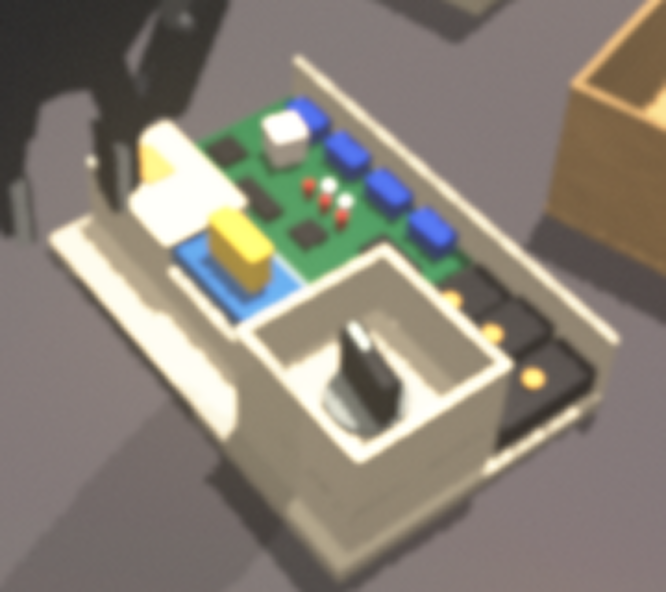

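```bash
python3 -c "
from workcell import manip
print(manip.hand_in())"
```

```text
the job is handed in; nothing more can be done
None
```

I put the full-size (44 x 80 mm) blue module into the bay, let go, and turned the knob clockwise about 1.67 rad until the pusher pressed it against the stop. I then backed clear and handed the job in at about 24 s. The hand-in reports no verdict, so success is judged only from my own checks.

- **Hold force:** The knob torque stayed near 0.21–0.22 N m while turning freely, then climbed to about 0.32 N m after the module met the stop. That puts the hold at roughly 12 N. The torque readings scatter by about 0.025 N m, and the sensor read between -0.015 and -0.035 N m with nothing touching, so the true hold could be nearer 14 N. Either value is inside 6–20 N.
- **Module position:** Judged from the knob angle at first contact, the module's centre is about 19 mm along the bay. The last pictures show it level, its front under the hood, with the brass plate against its rear.
- **Knob and pocket:** The knob stayed at its angle after I let go. Side forces while turning stayed around 4 N, and I saw no sign of contact with the pocket walls.
- **Placing:** The top and wrist cameras disagreed by about 2 mm on where the bay lies sideways, so I aimed between them. Setting down gave about 19 N upward and 10 N sideways for a moment, and both went to zero on release.
- **Bystanders:** The relay, capacitor and fuse block look unmoved in the last pictures. I did not re-check the meter closely, but the arm never went near it.

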